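Push the long nameplate blank out over the end of the ledge

TASK

Two aluminium nameplate blanks lie in the two lanes of the low plywood ledge. With the fingertips, push the longer blank along its lane towards the ledge's open end (the end without the stop bar) until about a third of its length sticks out past that end, so that its edge can be taken later; it must stay lying flat in its lane. Only push it, never pick it up or tip it off, and leave the shorter blank and the things on the table where they lie.

Things in the scene. Friction and masses are not known exactly. Their poses are not given: they have to be found in the camera images.
- ledge: Low plywood ledge, fixed: 156 (x) x 340 (y) mm; origin under its centre on the table, lane floor 60 mm above that. Two lanes 66 mm wide run along its y axis, centred at x = -37 and +37 mm, between wooden ribs 8 mm wide and 5 mm high at x = -74, 0, +74 mm. A stop bar 14 mm high closes both lanes at the -y end (inner face y = -160 mm).
- open_end (a point): Middle of the ledge's open end (ledge y = +170 mm), at the height of the lane floor; no lip or stop here. Axes as the ledge's: +y points out past the open end.
- long_blank_center (a point): Centre (half-way up) of the longer aluminium blank: 60 (x) x 120 (y, along the lane) x 6 mm (z), about 0.12 kg, loose, lying flat in either of the lanes, a 6 mm hole near each end. At the start its trailing end is at least 55 mm from the stop bar. It slides with ordinary dry friction and stops when no longer pushed.
- short_blank_center (a point): Centre (half-way up) of the shorter aluminium blank: 60 (x) x 75 (y) x 6 mm, loose, in the other lane. To be left alone.
- long_blank: The same longer blank; origin at the centre of its underside.
- short_blank: The same shorter blank; origin at the centre of its underside.
- pliers: Blue-handled pliers, 44 x 135 x 14 mm, lying on the table to the right of the ledge; origin at the centre of the underside. To be left alone.
- screwdriver: Red-handled screwdriver, 161 mm long, 24 mm thick, lying on the table beyond the ledge; origin at the centre of the underside. To be left alone.
- tape: Roll of tan tape lying flat, 98 mm across, 25 mm high, on the table to the left of the ledge; origin at the centre of the underside. To be left alone.
- link_part: Small white three-piece linkage part, 28 x 71 x 15 mm, on the table to the right of the ledge; origin at the centre of the underside. To be left alone.

How it is judged:
By the outcome, as a careful person would: the job done as asked, in the order asked, and still so for the second after the job is handed in, with the robot touching nothing.
It also fails if it takes over 40 s, if anything falls off the work surface, if the arm or the gripper's body presses on something with over 40 N, if the wrist force passes 120 N, or if a joint passes its speed limit or range.

ROBOT

A 6-joint arm with a two-finger parallel gripper is mounted at the origin on a cart in front of the work surface, level with it; the furniture and walls round the work are solid. World frame = base frame: x ahead of the robot, y to its left, z up, the work surface at z = 0. Lengths are in m, angles in rad, forces in N, time in s.
With the tool pointing down it reaches from about 0.25 to 0.8 m from the base axis. Payload 3.9 kg.
Tool frame: the origin (TCP) lies where the fingers leave the gripper's body, on its centre line; the fingertips stand 73 mm ahead of it and the grasp point (between the pads) lies 54 mm ahead of it; z points along the fingers, y is the direction in which the jaws open and shut (so a half turn about z gives the same grasp; the last joint's range is limited). The gripper opens to 85 mm and grips with 20 to 120 N. Pads are 22 mm wide; open, the fingers measure 114 mm over their backs; the gripper's body (76 mm by 85 mm) begins 54 mm behind the grasp point. The pads swing forward as they close: fully open they stand 13 mm farther back than shut.
Start: joints at [-1.212, 0.26, -0.138, 1.173, 0, 1.571], TCP at [0.184, -0.492, 0.304] pointing down, gripper open.
Joint ranges: [-2.78, 2.78], [-0.83, 1.72], [-1.28, 1.37], [-1.9, 2.12], [-1.57, 1.48], [-3.14, 3.14]. Speed limits (rad/s): [2.57, 2.57, 3.14, 3.14, 3.14, 3.14].

INTERFACE

Orientations are given as a unit quaternion [x, y, z, w].
In Python, from plant import ctrl gives the robot as it stands.
- The arm moves only by the tool carry_out, never from a script. Its argument "series" is a list that holds one entry, the list of rows, each a list of 7 numbers: the shift along the tool's x, y, z scaled (see below), then the turn, a rotation vector about the tool's x, y, z scaled (see below), then the gripper command: -1 is shut, 1 is fully open, values between are in proportion. In form: [[[tx, ty, tz, wx, wy, wz, hand], ...]]. A call has 1 to 5 rows; each row is the pose to reach, as a shift and turn from the pose commanded when the call began, along the tool's axes at that moment; what a row does not reach only later rows make up. The controller multiplies each number of a shift by 15 cm and each number of a turn by 60 degrees. A row lasts 1/8 s, in which the tool goes at most 62.5 mm and 10.7 degrees, less where a joint would pass 70% of its speed; a pose out of reach is approached as far as the arm can. A call with a number of a shift or a turn outside -1 to 1 is refused whole. A call with a gripper value outside its range is refused whole. The fingers move at their own pace and stop on an object; "force" is the grip in N (left out, the last holds). Time passes only in rows, so rows that repeat a pose let the fingers close. It gives the time, the measured TCP pose, the force and the opening at its end, in the units of the state.
- ctrl.sense(): the state, without advancing time (a new reading comes with each control period).
- ctrl.snapshot(name): name is "scene" or "side" or "wrist"; returns a dict with "color" (384x512x3 uint8, red, green, blue), "depth" (384x512 float32, m along the optical axis (not along the pixel's ray), 0 where there is no reading), "K" (3x3 intrinsics, pixels), "k1" (the pictures are not rectified: a ray, as slopes to the right and down, at radius r is drawn at 1 + k1 r^2 times it, then the intrinsics apply), "extrinsics" (4x4, takes a point from camera to world coordinates). Camera axes: x right, y up, looking along -z (the intrinsics and any distortion apply to the point x, -y, -z); pixel columns grow to the right and rows downward; lengths in m; the calibration is good to about 2 mm. A picture is of the moment at which its call begins.
- ctrl.hand_in(): hands the job in, once; it reports no verdict.
The state is a dict: "clock": time; "joint_pos": joint angles; "joint_velocities": joint speeds; "tau": joint torques, N m; "position": TCP position; "tcp_rot": TCP orientation; "ft_force": force on the tool from outside, world axes, zero at the start; "moment": the same for the moment, N m; "width": opening from 0.0 (shut) to 1.0 (fully open).
Only numpy, scipy, OpenCV 4.12 (cv2) and the standard library are available. Lean on these libraries where they do the work, as an engineer would, in place of code of your own. Each camera call takes 0.05 s, during which the arm holds its last target.

## Working session

There is one attempt and no reset: what is moved stays moved. The work goes in short steps, Python scripts to look and compute and a tool call to move; the robot and the scene stay as the last step left them, time stands still between calls to the robot, and variables do not carry over. Pictures are saved under pics/ and viewed, and the job is handed in when it is done.

Besides the shell and the picture viewer there is one more tool, called after "Call:" as name(argument=value, ...), one argument or row to a line, values as JSON. carry_out: Moves the arm, as the interface text tells. Its arguments: {"type":"object","properties":{"series":{"type":"array","items":{"type":"array","items":{"type":"array","items":{"type":"number","minimum":-1,"maximum":1}}}},"force":{"type":"number"}},"required":["series"]}

```bash
mkdir -p pics; ls; python3 - <<'E'
from plant import ctrl
import cv2,numpy as np
s=ctrl.sense();print({k:np.round(v,3).tolist() for k,v in s.items()})
for n in ["scene","side","wrist"]:
    p=ctrl.snapshot(n);np.savez(f"pics/{n}0.npz",**p)
    cv2.imwrite(f"pics/{n}0.png",p["color"][...,::-1])
    print(n,p["K"].tolist(),p["k1"],np.round(p["extrinsics"],3).tolist())
E
```

```text
pics
{'clock': 0.0, 'joint_pos': [-1.212, 0.261, -0.139, 1.173, 0.0, 1.571], 'joint_velocities': [-0.001, 0.0, 0.0, -0.002, 0.002, 0.0], 'tau': [0.0, -40.568, 25.392, 0.019, -0.0, -0.0], 'position': [0.184, -0.491, 0.303], 'tcp_rot': [0.984, 0.178, -0.0, -0.001], 'ft_force': [0.523, -0.198, -0.799], 'moment': [-0.003, -0.017, 0.018], 'width': 1.002}
scene [[386.2229279414195, 0.0, 255.02061536091637], [0.0, 386.2229279414195, 197.25163909527257], [0.0, 0.0, 1.0]] 0.020436352967472 [[-0.522, 0.662, -0.538, -0.03], [-0.853, -0.413, 0.319, 0.364], [-0.011, 0.625, 0.78, 1.018], [0.0, 0.0, 0.0, 1.0]]
side [[496.7672697391602, 0.0, 257.67347513074446], [0.0, 496.7672697391602, 191.4783306833904], [0.0, 0.0, 1.0]] -0.05534983859352141 [[0.898, 0.168, -0.407, 0.038], [-0.44, 0.363, -0.821, -1.183], [0.01, 0.917, 0.4, 0.613], [0.0, 0.0, 0.0, 1.0]]
wrist [[325.6159246490121, 0.0, 257.43807853312666], [0.0, 325.6159246490121, 191.3217143956997], [0.0, 0.0, 1.0]] -0.07185898763850242 [[0.351, 0.892, 0.283, 0.256], [-0.936, 0.336, 0.104, -0.463], [-0.002, -0.302, 0.953, 0.373], [0.0, 0.0, 0.0, 1.0]]
```

View pics/scene0.png

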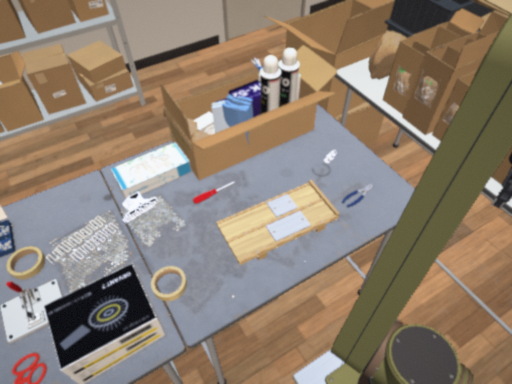

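View pics/side0.png

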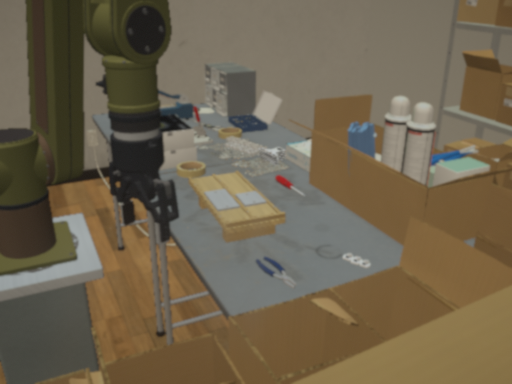

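View pics/wrist0.png

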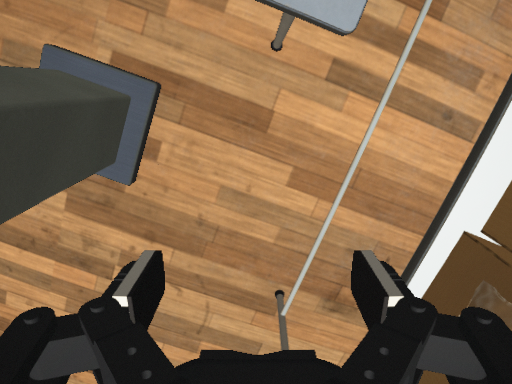

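The scene camera shows the ledge at about (220–340, 180–262), with the longer blank around (290,225) and the shorter around (283,203). I'll zoom in to find the stop bar.

```bash
python3 - <<'E'
import cv2,numpy as np
a=cv2.imread("pics/scene0.png")[165:275,205:355];b=cv2.imread("pics/side0.png")[160:250,175:295]
cv2.imwrite("pics/sz0.png",cv2.resize(a,None,fx=5,fy=5,interpolation=cv2.INTER_CUBIC))
cv2.imwrite("pics/dz0.png",cv2.resize(b,None,fx=6,fy=6,interpolation=cv2.INTER_CUBIC))
E
```

```text
(no output)
```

View pics/sz0.png

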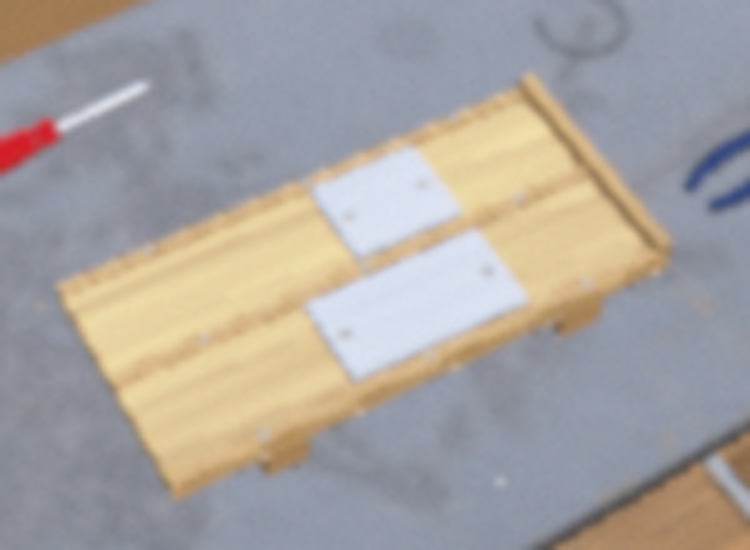

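View pics/dz0.png

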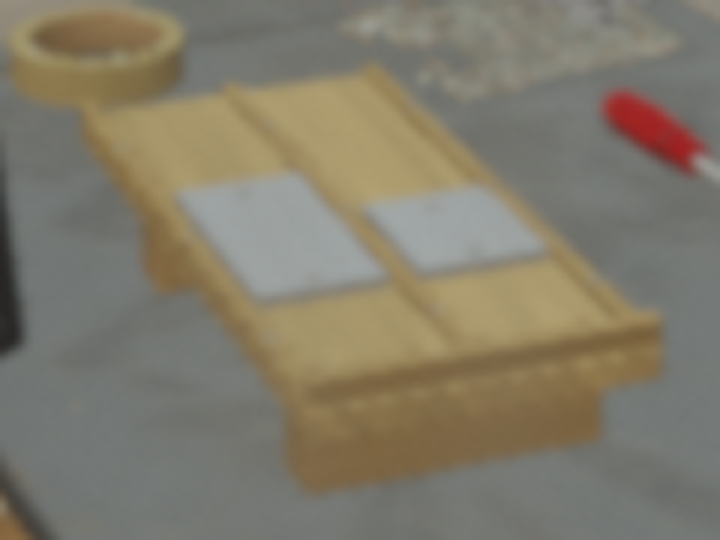

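Stop bar is at the right in the scene view (zoom 525,80 to 665,245), which is world −y, and the longer blank is in the lane nearer the robot. Next I'll measure the corners in both views.

```bash
cat > h.py <<'E'
import cv2,numpy as np
def ray(p,uv):
    uv=np.atleast_2d(np.array(uv,float)).reshape(-1,1,2)
    n=cv2.undistortPoints(uv,p["K"],np.array([float(p["k1"]),0,0,0])).reshape(-1,2)
    d=np.c_[n[:,0],-n[:,1],-np.ones(len(n))]
    E=p["extrinsics"];return E[:3,3],d@E[:3,:3].T
def plane(p,uv,z):
    o,d=ray(p,uv);return o+d*((z-o[2])/d[:,2])[:,None]
def proj(p,X):
    E=p["extrinsics"];c=(np.atleast_2d(X)-E[:3,3])@E[:3,:3];n=np.c_[c[:,0]/-c[:,2],-c[:,1]/-c[:,2]]
    n*=1+float(p["k1"])*(n**2).sum(1)[:,None]
    return n*[p["K"][0,0],p["K"][1,1]]+[p["K"][0,2],p["K"][1,2]]
def tri(p,u,q,v):
    o1,d1=ray(p,u);o2,d2=ray(q,v);out=[];g=[]
    for a,b in zip(d1,d2):
        t=np.linalg.lstsq(np.c_[a,-b],o2-o1,rcond=None)[0]
        A=o1+t[0]*a;B=o2+t[1]*b;out.append((A+B)/2);g.append(np.linalg.norm(A-B))
    return np.array(out),np.array(g)
def quad(c):
    # fit quadrilateral with subpixel lines
    hull=cv2.convexHull(c)
    for e in np.arange(1,15,.25):
        a=cv2.approxPolyDP(hull,e,True)
        if len(a)<=4:break
    a=a.reshape(-1,2).astype(float)
    if len(a)!=4:return a
    pts=c.reshape(-1,2).astype(float);L=[]
    for i in range(4):
        s,t=a[i],a[(i+1)%4];d=(t-s);l=np.linalg.norm(d);d/=l
        r=pts-s;al=r@d;pe=abs(r@[-d[1],d[0]])
        m=(al>.12*l)&(al<.88*l)&(pe<2.0)
        vx,vy,x,y=cv2.fitLine(pts[m].astype(np.float32),cv2.DIST_HUBER,0,.01,.01).ravel()
        L.append(np.cross([x,y,1],[x+vx,y+vy,1]))
    q=[np.cross(L[i-1],L[i]) for i in range(4)]
    return np.array([k[:2]/k[2] for k in q])
E
python3 - <<'E'
from h import *
for n,R in [("scene",(205,165,355,275)),("side",(175,160,295,250))]:
    p=dict(np.load(f"pics/{n}0.npz"));S=4
    x0,y0,x1,y1=R
    im=cv2.resize(p["color"][y0:y1,x0:x1],None,fx=S,fy=S,interpolation=cv2.INTER_CUBIC)
    hsv=cv2.cvtColor(im,cv2.COLOR_RGB2HSV)
    lab=cv2.cvtColor(im,cv2.COLOR_RGB2LAB)
    ths=[]
    wood=((lab[...,2]>142)).astype(np.uint8)*255
    print(n, "blank px", im[im.shape[0]//2,im.shape[1]//2])
    cs,_=cv2.findContours(wood,cv2.RETR_CCOMP,cv2.CHAIN_APPROX_NONE)
    vis=im[...,::-1].copy()
    for c in sorted(cs,key=cv2.contourArea,reverse=True)[:4]:
        q=quad(c);cv2.polylines(vis,[np.round(q).astype(int).reshape(-1,1,2)],True,(0,0,255),1)
        uv=(q+.5)/S-.5+[x0,y0]
        print(cv2.contourArea(c)/S/S,uv.round(2).tolist())
        for z in (.06,.066):print("  ",z,plane(p,uv,z)[:,:2].round(4).tolist())
    cv2.imwrite(f"pics/q_{n}.png",vis)
E
```

```text
scene blank px [205 206 217]
3866.9375 [[337.88, 211.62], [337.62, 217.38], [320.62, 229.88], [241.12, 263.88], [216.38, 222.38], [310.12, 179.88]]
   0.06 [[0.4472, -0.2151], [0.4306, -0.2006], [0.4214, -0.129], [0.4476, 0.1288], [0.6092, 0.1214], [0.5969, -0.2206]]
   0.066 [[0.4442, -0.2115], [0.4277, -0.1971], [0.4186, -0.1259], [0.4446, 0.1303], [0.6052, 0.1229], [0.5929, -0.2169]]
354.59375 [[354.38, 269.52], [354.38, 274.38], [315.69, 274.38], [344.27, 257.37]]
   0.06 [[0.2684, -0.1274], [0.2571, -0.1177], [0.3124, -0.0282], [0.3125, -0.1284]]
   0.066 [[0.2665, -0.1243], [0.2553, -0.1146], [0.3102, -0.0257], [0.3104, -0.1253]]
168.90625 [[232.41, 164.62], [217.05, 171.31], [204.62, 176.85], [204.63, 164.62]]
   0.06 [[0.7929, -0.0376], [0.7933, 0.0214], [0.7932, 0.0681], [0.8432, 0.0429]]
   0.066 [[0.7877, -0.0351], [0.7882, 0.0235], [0.788, 0.07], [0.8377, 0.0449]]
56.125 [[214.53, 189.12], [215.9, 191.8], [204.62, 199.28], [204.63, 192.35]]
   0.06 [[0.7286, 0.065], [0.7162, 0.0665], [0.7079, 0.1112], [0.7334, 0.0984]]
   0.066 [[0.7238, 0.0669], [0.7116, 0.0684], [0.7033
[... 231 characters left out ...]
52], [0.529, 0.2637], [0.6162, 0.1246], [0.6047, -0.1923], [0.5789, -0.239], [0.527, -0.2786], [0.4126, -0.2685], [0.4389, 0.1741]]
   0.066 [[0.4559, 0.2365], [0.5237, 0.248], [0.6099, 0.1104], [0.5985, -0.2031], [0.5731, -0.2492], [0.5217, -0.2884], [0.4086, -0.2785], [0.4346, 0.1594]]Traceback (most recent call last):
  File "<stdin>", line 14, in <module>
  File "h.py", line 32, in quad
    vx,vy,x,y=cv2.fitLine(pts[m].astype(np.float32),cv2.DIST_HUBER,0,.01,.01).ravel()
              ~~~~~~~~~~~^^^^^^^^^^^^^^^^^^^^^^^^^^^^^^^^^^^^^^^^^^^^^^^^^^^^
cv2.error: OpenCV(4.12.0) /io/opencv/modules/imgproc/src/linefit.cpp:50: error: (-215:Assertion failed) count > 0 in function 'fitLine2D_wods'
```

View pics/q_scene.png

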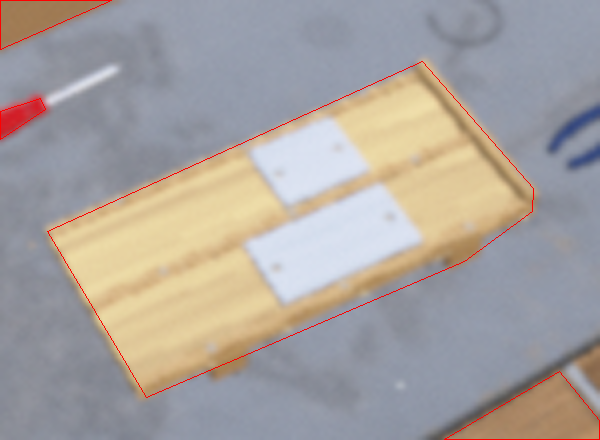

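```bash
cat > m.py <<'E'
from h import *
ROI={"scene":(205,165,355,275),"side":(175,160,295,250)}
def blanks(p,n,S=4,out=None):
    x0,y0,x1,y1=ROI[n]
    im=cv2.resize(p["color"][y0:y1,x0:x1],None,fx=S,fy=S,interpolation=cv2.INTER_CUBIC)
    lab=cv2.cvtColor(im,cv2.COLOR_RGB2LAB);hsv=cv2.cvtColor(im,cv2.COLOR_RGB2HSV)
    lo=dict(scene=185,side=150)[n]
    m=((lab[...,0]>lo)&(hsv[...,1]<dict(scene=50,side=45)[n])).astype(np.uint8)*255
    m=cv2.morphologyEx(m,cv2.MORPH_OPEN,np.ones((5,5),np.uint8))
    cs,_=cv2.findContours(m,cv2.RETR_EXTERNAL,cv2.CHAIN_APPROX_NONE)
    vis=im[...,::-1].copy();r=[]
    for c in sorted(cs,key=cv2.contourArea,reverse=True)[:2]:
        c=c.copy();q=quad(c);cv2.polylines(vis,[np.round(q).astype(int).reshape(-1,1,2)],True,(0,0,255),1)
        r.append((q+.5)/S-.5+[x0,y0])
    if out:cv2.imwrite(out,vis)
    return r
E
python3 - <<'E'
from m import *
for n in ROI:
    p=dict(np.load(f"pics/{n}0.npz"))
    for uv in blanks(p,n,out=f"pics/b_{n}.png"):
        X=plane(p,uv,.066);print(n,uv.round(1).tolist(),X[:,:2].round(4).tolist(),np.linalg.norm(X-np.roll(X,-1,0),axis=1).round(4),X.mean(0).round(4))
E
```

```text
scene [[287.4, 193.6], [310.1, 225.1], [275.1, 240.9], [265.4, 226.6], [265.9, 200.6]] [[0.5844, -0.1211], [0.4486, -0.1098], [0.4575, 0.009], [0.5144, 0.0062], [0.5967, -0.0479]] [0.1363 0.1191 0.057  0.0985 0.0742] [ 0.5203 -0.0527  0.066 ]
scene [[236.5, 178.6], [232.6, 183.4], [215.0, 191.6], [216.8, 188.6]] [[0.7254, -0.0154], [0.7143, 0.0057], [0.7139, 0.0703], [0.7219, 0.0595]] [0.0238 0.0646 0.0134 0.075 ] [0.7189 0.03   0.066 ]
side [[203.7, 191.4], [224.4, 188.3], [239.2, 205.4], [217.2, 209.0]] [[0.4608, 0.0049], [0.5207, 0.0011], [0.5124, -0.1189], [0.4525, -0.1152]] [0.0601 0.1202 0.06   0.1203] [ 0.4866 -0.057   0.066 ]
side [[266.0, 201.0], [244.3, 204.8], [235.0, 193.7], [255.3, 190.3]] [[0.5876, -0.1237], [0.5259, -0.1211], [0.5327, -0.0455], [0.593, -0.048]] [0.0618 0.0759 0.0603 0.0758] [ 0.5598 -0.0846  0.066 ]
```

View pics/b_scene.png

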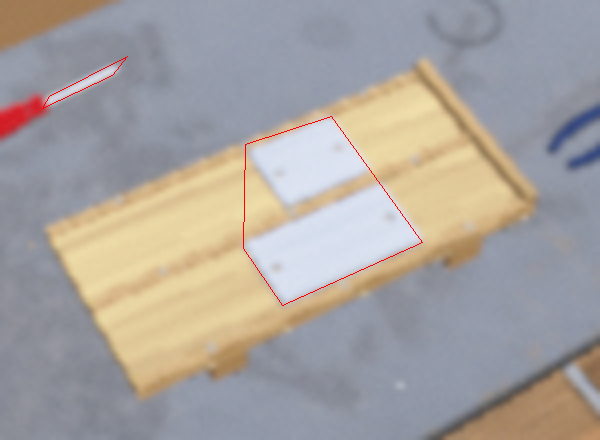

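View pics/b_side.png

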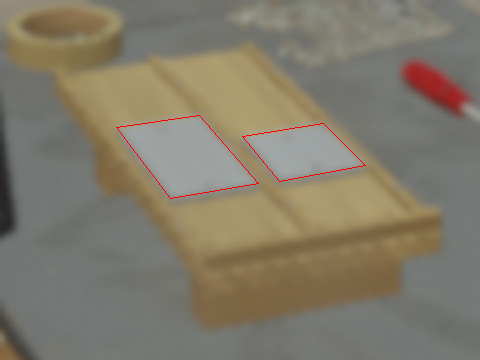

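Side view fits the given sizes well (120×60). In the scene view the two blanks merged, so I'll tighten its mask, then triangulate.

```bash
sed -i 's/scene=50/scene=32/; s/np.ones((5,5)/np.ones((7,7)/' m.py; python3 - <<'E'
from m import *
P={n:dict(np.load(f"pics/{n}0.npz")) for n in ROI}
B={n:blanks(P[n],n,out=f"pics/b2_{n}.png") for n in ROI}
for i in range(2):
    W={n:plane(P[n],B[n][i],.066) for n in ROI}
    a=W["scene"];b=W["side"]
    print(len(a),len(b))
    if len(a)!=4: continue
    j=[int(np.argmin(np.linalg.norm(b-x,axis=1))) for x in a]
    X,g=tri(P["scene"],B["scene"][i],P["side"],B["side"][i][j])
    print("scene",a[:,:2].round(4).tolist(),"\nside",b[j][:,:2].round(4).tolist());print(X.round(4).tolist(),g.round(4))
    print(np.linalg.norm(X-np.roll(X,-1,0),axis=1).round(4),X.mean(0).round(4))
# ledge: open end corners & stop bar by hand picks (zoom/S)
sc=np.array([[47,232],[142,397]])/4+[205,165]-.375
sd=np.array([[250,45],[57,73]])/4+[175,160]-.375
X,g=tri(P["scene"],sc,P["side"],sd);print("open",X.round(4).tolist(),g.round(4),np.linalg.norm(X[0]-X[1]))
print(plane(P["scene"],sc,.065).round(4).tolist(),plane(P["side"],sd,.065).round(4).tolist())
E
```

```text
4 4
scene [[0.5105, -0.117], [0.4488, -0.1111], [0.4565, 0.0092], [0.5192, 0.0047]] 
side [[0.5116, -0.1192], [0.4525, -0.1153], [0.461, 0.0047], [0.5209, 0.0012]]
[[0.5117, -0.1178, 0.065], [0.4519, -0.1128, 0.0639], [0.4601, 0.0078, 0.0636], [0.5212, 0.0038, 0.0643]] [0.0012 0.0036 0.0043 0.0018]
[0.0601 0.1208 0.0612 0.122 ] [ 0.4862 -0.0547  0.0642]
4 4
scene [[0.585, -0.1214], [0.5234, -0.1171], [0.5278, -0.0406], [0.5909, -0.0444]] 
side [[0.5876, -0.1236], [0.5263, -0.1212], [0.5331, -0.0455], [0.593, -0.0481]]
[[0.5871, -0.1225, 0.0648], [0.5262, -0.1186, 0.064], [0.5322, -0.0425, 0.0634], [0.5933, -0.0456, 0.0642]] [0.0024 0.0029 0.0049 0.0021]
[0.0611 0.0764 0.0612 0.0772] [ 0.5597 -0.0823  0.0641]
open [[0.6111, 0.1212, 0.0598], [0.4557, 0.1298, 0.0583]] [0.0043 0.0102] 0.15571309497652683
[[0.6051, 0.1231, 0.065], [0.4466, 0.1324, 0.065]] [[0.6087, 0.1115, 0.065], [0.4568, 0.1189, 0.065]]
```

View pics/b2_scene.png

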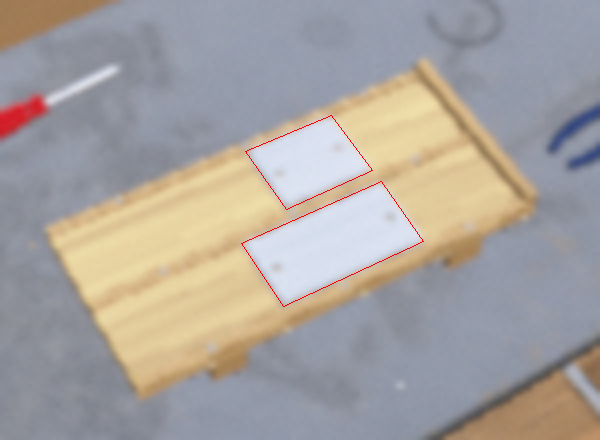

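Both views agree, to within the 2 mm calibration, on the long blank's centre: about (0.486, −0.056), top z ≈ 0.065, lane direction about 3.6–4° off world y. The measured sizes also match: 60×121 mm, and 156 mm across the ledge.

Plan: straddle-push with partly open fingers, tool x along the lane. First I'll move to a hover above and behind the blank.

```bash
cat > go.py <<'E'
import sys,numpy as np
from plant import ctrl
from scipy.spatial.transform import Rotation as R
def go(x,y,z,yaw=3.7):
    s=ctrl.sense();r=R.from_quat(s["tcp_rot"])
    a=np.radians(yaw);X=np.array([np.sin(a),np.cos(a),0]);Z=np.array([0,0,-1.]);Y=np.cross(Z,X)
    t=R.from_matrix(np.c_[X,Y,Z])
    d=r.inv().apply(np.array([x,y,z])-s["position"])/.15
    w=np.degrees((r.inv()*t).as_rotvec())/60
    print("t",s["clock"],"pos",np.round(s["position"],4),"F",np.round(s["ft_force"],1),"w",round(s["width"],3));print("shift",d.round(3),"turn",w.round(3))
if __name__=="__main__":go(*map(float,sys.argv[1:]))
E
python3 go.py 0.480 -0.150 0.30
```

```text
t 0.15 pos [ 0.1842 -0.4912  0.3033] F [-1.2  0.  -0.2] w 0.998
shift [ 2.645 -1.437  0.024] turn [-1.000e-03 -1.000e-03 -1.096e+00]
```

Call:
carry_out(
  series=[
    [[0.2,-0.11,0,0,0,-0.08,-0.5],[0.4,-0.22,0,0,0,-0.16,-0.5],[0.6,-0.33,0,0,0,-0.24,-0.5],[0.8,-0.44,0,0,0,-0.32,-0.5],[1.0,-0.55,0,0,0,-0.4,-0.5]],
  ],
  force=40,
)

```text
clock: 0.78
position: [0.2963, -0.3606, 0.3037]
tcp_rot: [0.925, 0.38, -0.0, -0.0]
ft_force: [0.0, -0.1, 0.3]
width: 0.249
```

```bash
python3 go.py 0.480 -0.150 0.30
```

```text
t 0.775 pos [ 0.2963 -0.3606  0.3037] F [ 0.  -0.1  0.3] w 0.249
shift [ 1.858 -0.136  0.025] turn [-0.    -0.    -0.693]
```

Call:
carry_out(
  series=[
    [[0.2,-0.01,0,0,0,-0.1,-0.5],[0.4,-0.03,0,0,0,-0.2,-0.5],[0.6,-0.04,0,0,0,-0.3,-0.5],[0.8,-0.06,0,0,0,-0.4,-0.5],[1.0,-0.07,0,0,0,-0.5,-0.5]],
  ],
)

```text
clock: 1.4
position: [0.3957, -0.248, 0.3037]
tcp_rot: [0.795, 0.607, -0.0, -0.0]
ft_force: [0.0, -1.0, -0.6]
width: 0.248
```

```bash
python3 go.py 0.480 -0.150 0.30
```

```text
t 1.4 pos [ 0.3957 -0.248   0.3037] F [ 0.  -1.  -0.6] w 0.248
shift [0.778 0.371 0.024] turn [-0.001 -0.    -0.192]
```

Call:
carry_out(
  series=[
    [[0.2,0.09,0,0,0,-0.06,-0.5],[0.4,0.18,0,0,0,-0.12,-0.5],[0.6,0.28,0,0,0,-0.19,-0.5],[0.78,0.37,0.02,0,0,-0.19,-0.5],[0.78,0.37,0.02,0,0,-0.19,-0.5]],
  ],
)

```text
clock: 2.02
position: [0.4808, -0.1496, 0.3003]
tcp_rot: [0.731, 0.683, -0.0, -0.0]
ft_force: [0.2, -0.2, 0.2]
width: 0.25
```

```bash
python3 go.py 0.480 -0.150 0.30; python3 - <<'E'
from plant import ctrl
import cv2,numpy as np
p=ctrl.snapshot("wrist");np.savez("pics/wrist1.npz",**p);cv2.imwrite("pics/wrist1.png",p["color"][...,::-1])
E
```

```text
t 2.025 pos [ 0.4808 -0.1496  0.3003] F [ 0.2 -0.2  0.2] w 0.25
shift [-0.003 -0.005  0.002] turn [-0.001 -0.    -0.003]
```

View pics/wrist1.png

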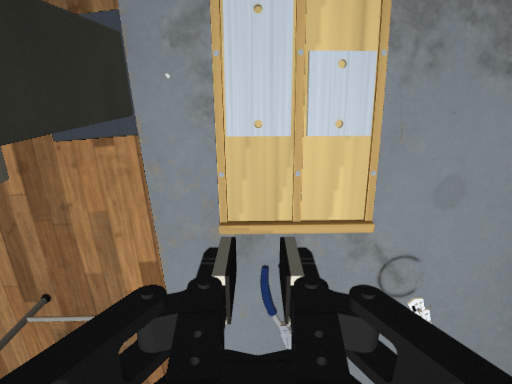

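The wrist view shows the long blank's trailing edge at row 136 (cols 226–291) and the stop bar at rows 222–233. I'll cast rays from these.

```bash
python3 - <<'E'
from h import *
p=dict(np.load("pics/wrist1.npz"))
print("trail",plane(p,[[226,136],[291,136],[223,5],[293,5]],.066)[:,:2].round(4).tolist())
print("bar inner floor",plane(p,[[228,221],[295,221],[301,221],[370,221]],.060)[:,:2].round(4).tolist())
print("bar top",plane(p,[[220,224],[373,224],[220,233],[373,233]],.074)[:,:2].round(4).tolist())
print("lane walls @.065: L",plane(p,[[225,180],[224,140],[293,180],[294,140],[301,180]],.065)[:,:2].round(4).tolist())
E
```

```text
trail [[0.4531, -0.1111], [0.5136, -0.1152], [0.4607, 0.0003], [0.52, -0.0037]]
bar inner floor [[0.4462, -0.1989], [0.515, -0.2035], [0.5212, -0.204], [0.593, -0.209]]
bar top [[0.4398, -0.1958], [0.5913, -0.2063], [0.4388, -0.2055], [0.5918, -0.2161]]
lane walls @.065: L [[0.448, -0.1537], [0.4508, -0.1149], [0.514, -0.1582], [0.5164, -0.1193], [0.5218, -0.1587]]
```

All consistent: trailing edge centre (0.483, −0.113), stop bar face about 88 mm behind it, open end at y ≈ 0.1275. The tool is already about 37 mm behind the blank and centred on the lane, so I'll descend and feel for the floor.

Call:
carry_out(
  series=[
    [[-0.02,0,0.25,0,0,0,-0.5],[-0.02,0,0.5,0,0,0,-0.5],[-0.02,0,0.75,0,0,0,-0.5],[-0.02,0,1.0,0,0,0,-0.5],[-0.02,0,1.0,0,0,0,-0.5]],
  ],
)

```text
clock: 2.7
position: [0.4767, -0.1539, 0.1486]
tcp_rot: [0.732, 0.681, -0.002, -0.003]
ft_force: [-0.5, 0.3, 0.4]
width: 0.248
```

```bash
python3 go.py 0.480 -0.153 0.135 4; python3 - <<'E'
from plant import ctrl
import cv2,numpy as np
for n in("wrist","side"):
    p=ctrl.snapshot(n);np.savez(f"pics/{n}2.npz",**p);cv2.imwrite(f"pics/{n}2.png",p["color"][...,::-1])
cv2.imwrite("pics/side2z.png",cv2.resize(p["color"][120:270,130:310,::-1],None,fx=4,fy=4,interpolation=cv2.INTER_CUBIC))
E
```

```text
t 2.7 pos [ 0.4767 -0.1539  0.1486] F [-0.5  0.3  0.4] w 0.248
shift [0.007 0.022 0.091] turn [-0.007 -0.001 -0.002]
```

View pics/wrist2.png

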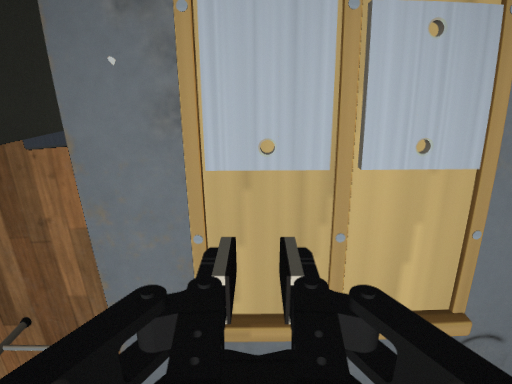

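View pics/side2z.png

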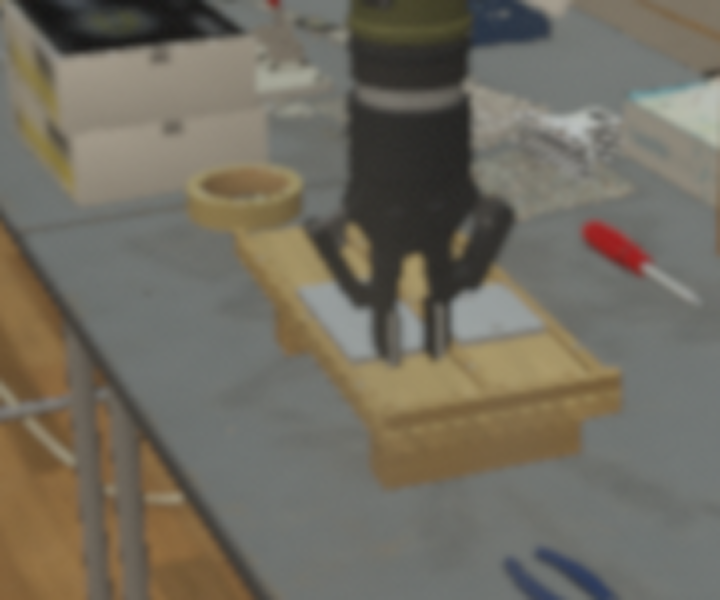

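The fingers (centre col ~258) sit about 3 mm left of the lane centre (col ~269) and well behind the blank's edge (row 170). I'll shift and descend, then take fine steps.

Call:
carry_out(
  series=[
    [[0.0,0.02,0.03,0,0,0,-0.5],[0.0,0.02,0.06,0,0,0,-0.5],[0.0,0.02,0.06,0,0,0,-0.5]],
  ],
)

```text
clock: 3.18
position: [0.4829, -0.1541, 0.1421]
tcp_rot: [0.732, 0.682, 0.0, 0.0]
ft_force: [-0.3, 0.3, 0.2]
width: 0.251
```

```bash
python3 go.py 0.480 -0.153 0.135 4
```

```text
t 3.175 pos [ 0.4829 -0.1541  0.1421] F [-0.3  0.3  0.2] w 0.251
shift [ 0.006 -0.02   0.047] turn [ 0.     0.    -0.001]
```

Call:
carry_out(
  series=[
    [[0.0,0,0.01,0,0,0,-0.5],[0.0,0,0.02,0,0,0,-0.5],[0.0,0,0.02,0,0,0,-0.5]],
  ],
)

```text
clock: 3.55
position: [0.4827, -0.1541, 0.1388]
tcp_rot: [0.732, 0.682, -0.0, -0.0]
ft_force: [0.3, -1.0, -0.8]
width: 0.249
```

Call:
carry_out(
  series=[
    [[0.0,0,0.007,0,0,0,-0.5],[0.0,0,0.007,0,0,0,-0.5]],
  ],
)

```text
clock: 3.8
position: [0.4827, -0.1541, 0.1378]
tcp_rot: [0.732, 0.682, -0.0, -0.0]
ft_force: [-0.5, -0.1, 0.3]
width: 0.253
```

Call:
carry_out(
  series=[
    [[0.0,-0.01,0.007,0,0,0,-0.5],[0.0,-0.01,0.014,0,0,0,-0.5],[0.0,-0.01,0.014,0,0,0,-0.5]],
  ],
)

```text
clock: 4.18
position: [0.4812, -0.154, 0.1357]
tcp_rot: [0.732, 0.682, -0.0, -0.0]
ft_force: [-0.2, -0.3, -0.9]
width: 0.247
```

Call:
carry_out(
  series=[
    [[0.0,0,0.007,0,0,0,-0.5],[0.0,0,0.007,0,0,0,-0.5]],
  ],
)

```text
clock: 4.42
position: [0.4813, -0.154, 0.1346]
tcp_rot: [0.732, 0.682, -0.0, -0.0]
ft_force: [-0.8, 0.2, -0.5]
width: 0.253
```

```bash
python3 go.py 0.4806 -0.154 0.133 4; python3 - <<'E'
from plant import ctrl
import cv2,numpy as np
for n in("wrist","side"):
    p=ctrl.snapshot(n);np.savez(f"pics/{n}3.npz",**p);cv2.imwrite(f"pics/{n}3.png",p["color"][...,::-1])
cv2.imwrite("pics/side3z.png",cv2.resize(p["color"][165:240,190:300,::-1],None,fx=7,fy=7,interpolation=cv2.INTER_CUBIC))
E
```

```text
t 4.425 pos [ 0.4813 -0.154   0.1346] F [-0.8  0.2 -0.5] w 0.253
shift [-0.    -0.004  0.011] turn [-0.    -0.    -0.001]
```

View pics/wrist3.png

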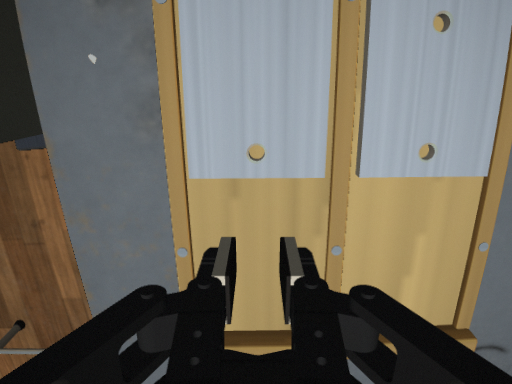

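View pics/side3z.png

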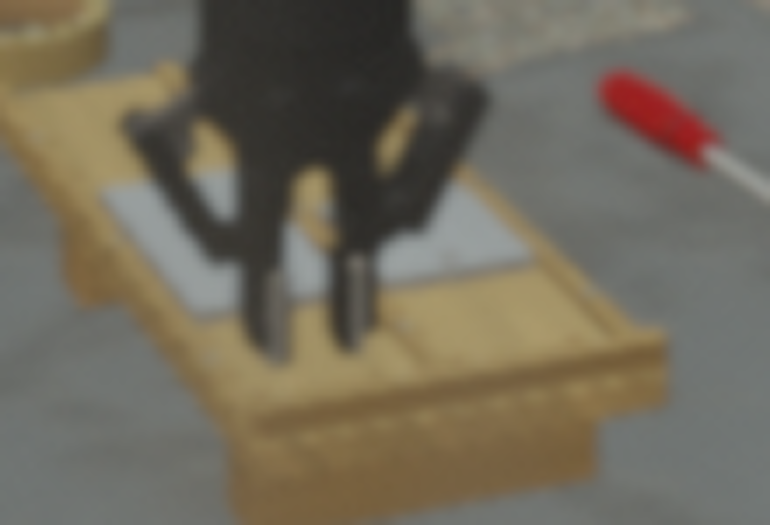

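Fingers are centred in the lane (col ~258 between the ribs at 188 and 330) with no floor contact yet. I'll keep feeling down.

Call:
carry_out(
  series=[
    [[0.0,0,0.007,0,0,0,-0.5],[0.0,0,0.007,0,0,0,-0.5]],
  ],
)

```text
clock: 4.78
position: [0.4812, -0.154, 0.1336]
tcp_rot: [0.732, 0.682, -0.0, -0.0]
ft_force: [-0.5, 0.3, -0.3]
width: 0.253
```

Call:
carry_out(
  series=[
    [[0.0,0,0.007,0,0,0,-0.5],[0.0,0,0.007,0,0,0,-0.5]],
  ],
)

```text
clock: 5.03
position: [0.4813, -0.154, 0.1327]
tcp_rot: [0.732, 0.682, 0.0, 0.0]
ft_force: [-0.2, 0.2, 1.5]
width: 0.247
```

Call:
carry_out(
  series=[
    [[0.0,0,0.006,0,0,0,-0.5],[0.0,0,0.006,0,0,0,-0.5]],
  ],
)

```text
clock: 5.28
position: [0.4813, -0.154, 0.1327]
tcp_rot: [0.732, 0.682, 0.0, 0.0]
ft_force: [-2.3, 0.4, 8.7]
width: 0.248
```

Floor contact is at TCP z = 0.1327, which puts the tips at 0.0597 and agrees with the 60 mm given. I'll lift to about 2 mm above the floor and start a slow approach.

Call:
carry_out(
  series=[
    [[0.0,0,-0.018,0,0,0,-0.5],[0.03,0,-0.018,0,0,0,-0.5],[0.08,0,-0.018,0,0,0,-0.5],[0.13,0,-0.018,0,0,0,-0.5],[0.13,0,-0.018,0,0,0,-0.5]],
  ],
)

```text
clock: 5.9
position: [0.4826, -0.1338, 0.1342]
tcp_rot: [0.731, 0.682, -0.0, -0.0]
ft_force: [-0.6, -0.1, -0.1]
width: 0.247
```

```bash
python3 go.py 0.494 0.037 0.1346 3.7
```

```text
t 5.9 pos [ 0.4826 -0.1338  0.1342] F [-0.6 -0.1 -0.1] w 0.247
shift [ 1.141 -0.003 -0.002] turn [-0.    -0.    -0.005]
```

Call:
carry_out(
  series=[
    [[0.05,0,0,0,0,0,-0.5],[0.1,0,0,0,0,0,-0.5],[0.15,0,0,0,0,0,-0.5],[0.2,0,0,0,0,0,-0.5],[0.2,0,0,0,0,0,-0.5]],
  ],
)

```text
clock: 6.52
position: [0.4848, -0.104, 0.1344]
tcp_rot: [0.731, 0.682, 0.0, -0.0]
ft_force: [-0.1, 0.5, 0.6]
width: 0.251
```

```bash
python3 go.py 0.494 0.037 0.1346 3.7; python3 - <<'E'
from plant import ctrl
import cv2,numpy as np
for n in("wrist",):
    p=ctrl.snapshot(n);np.savez(f"pics/{n}4.npz",**p);cv2.imwrite(f"pics/{n}4.png",p["color"][...,::-1])
E
```

```text
t 6.525 pos [ 0.4848 -0.104   0.1344] F [-0.1  0.5  0.6] w 0.251
shift [ 0.942 -0.004 -0.001] turn [-0.    -0.    -0.005]
```

View pics/wrist4.png

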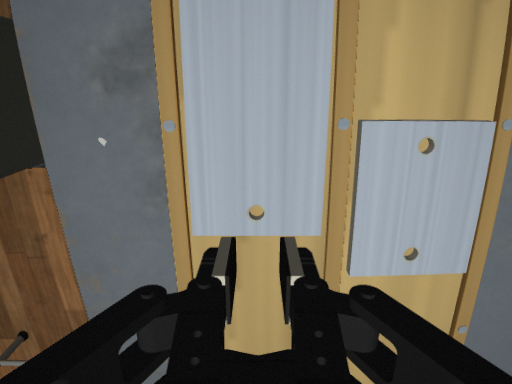

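The trailing edge (row 236) now touches the fingertips (row ~237) and sits square. I'll push on.

```bash
python3 - <<'E'
from h import *
p=dict(np.load("pics/wrist4.npz"));print(plane(p,[[191,236],[323,236]],.066).round(4))
E
```

```text
[[ 0.454  -0.0889  0.066 ]
 [ 0.5156 -0.0932  0.066 ]]
```

Call:
carry_out(
  series=[
    [[0.05,0,0,0,0,0,-0.5],[0.11,0,0,0,0,0,-0.5],[0.17,0,0,0,0,0,-0.5],[0.23,0,0,0,0,0,-0.5],[0.27,0,0,0,0,0,-0.5]],
  ],
)

```text
clock: 7.2
position: [0.4877, -0.0635, 0.1344]
tcp_rot: [0.731, 0.682, -0.0, 0.0]
ft_force: [0.3, -0.8, -0.2]
width: 0.243
```

Call:
carry_out(
  series=[
    [[0.05,0,0,0,0,0,-0.5],[0.11,0,0,0,0,0,-0.5],[0.17,0,0,0,0,0,-0.5],[0.23,0,0,0,0,0,-0.5],[0.23,0,0,0,0,0,-0.5]],
  ],
)

```text
clock: 7.82
position: [0.4901, -0.029, 0.1344]
tcp_rot: [0.731, 0.682, 0.0, -0.0]
ft_force: [-0.7, -0.2, -0.8]
width: 0.249
```

```bash
python3 go.py 0.494 0.037 0.1346 3.7; python3 - <<'E'
from plant import ctrl
import cv2,numpy as np
for n in("wrist","scene"):
    p=ctrl.snapshot(n);np.savez(f"pics/{n}5.npz",**p);cv2.imwrite(f"pics/{n}5.png",p["color"][...,::-1])
cv2.imwrite("pics/scene5z.png",cv2.resize(p["color"][165:275,205:355,::-1],None,fx=5,fy=5,interpolation=cv2.INTER_CUBIC))
E
```

```text
t 7.825 pos [ 0.4901 -0.029   0.1344] F [-0.7 -0.2 -0.8] w 0.249
shift [ 0.441 -0.004 -0.001] turn [-0.    -0.    -0.005]
```

View pics/wrist5.png

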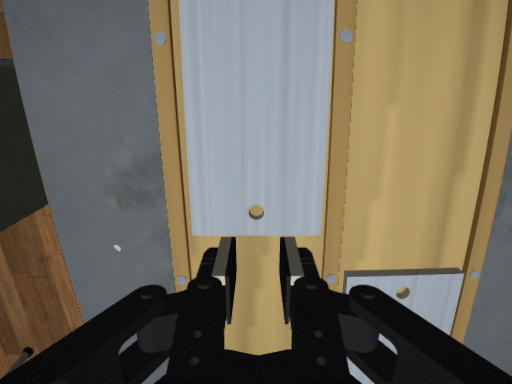

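View pics/scene5z.png

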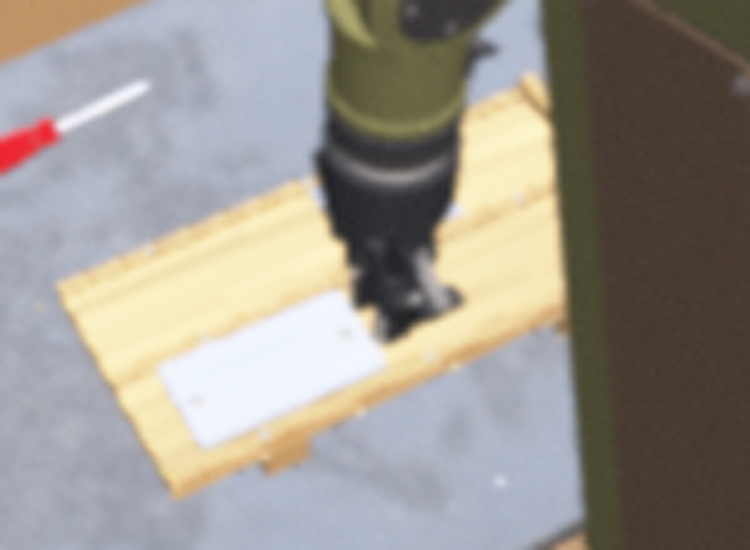

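The blank moves straight in its lane (edge at row 236, square to the fingers). I'll push 50 mm more and then measure the overhang directly.

Call:
carry_out(
  series=[
    [[0.05,0,0,0,0,0,-0.5],[0.11,0,0,0,0,0,-0.5],[0.17,0,0,0,0,0,-0.5],[0.22,0,0,0,0,0,-0.5],[0.26,0,0,0,0,0,-0.5]],
  ],
)

```text
clock: 8.55
position: [0.4928, 0.0097, 0.1344]
tcp_rot: [0.731, 0.682, -0.0, 0.0]
ft_force: [-0.2, -1.0, -0.9]
width: 0.248
```

Call:
carry_out(
  series=[
    [[0.04,0,0,0,0,0,-0.5],[0.08,0,0,0,0,0,-0.5],[0.08,0,0,0,0,0,-0.5]],
  ],
)

```text
clock: 8.93
position: [0.4938, 0.0215, 0.1344]
tcp_rot: [0.731, 0.682, 0.0, -0.0]
ft_force: [-0.3, -0.7, 0.6]
width: 0.247
```

```bash
python3 go.py 0.494 0.035 0.1346 3.7; python3 - <<'E'
from plant import ctrl
import cv2,numpy as np
for n in("wrist","side","scene"):
    p=ctrl.snapshot(n);np.savez(f"pics/{n}6.npz",**p);cv2.imwrite(f"pics/{n}6.png",p["color"][...,::-1])
cv2.imwrite("pics/scene6z.png",cv2.resize(p["color"][165:275,205:355,::-1],None,fx=5,fy=5,interpolation=cv2.INTER_CUBIC))
E
```

```text
t 8.925 pos [0.4938 0.0215 0.1344] F [-0.3 -0.7  0.6] w 0.247
shift [ 0.09  -0.005 -0.001] turn [ 0.    -0.    -0.005]
```

View pics/wrist6.png

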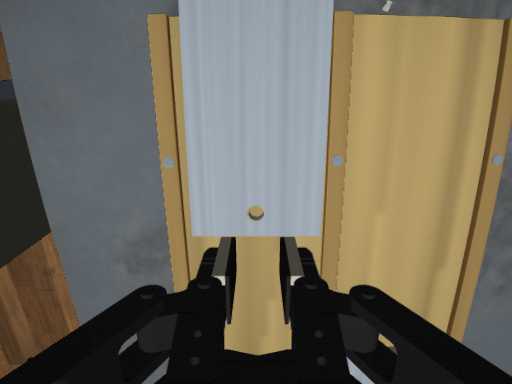

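View pics/scene6z.png

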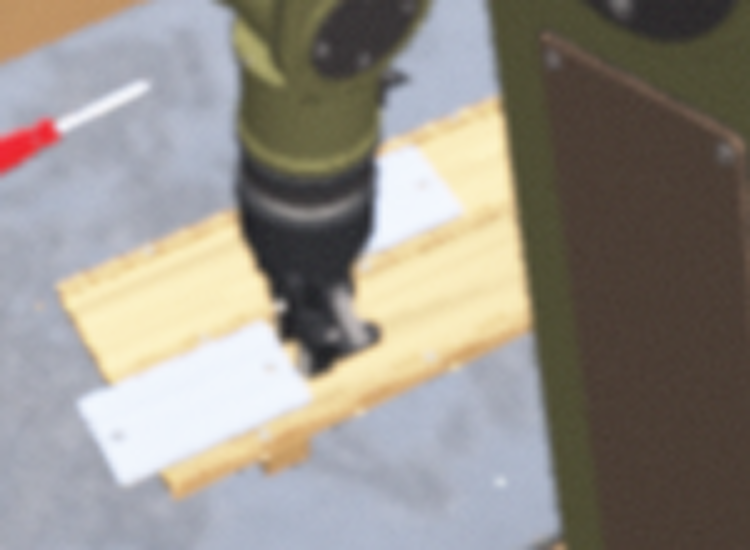

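The wrist camera now sees the open end (row ~15–17, ribs at cols 150–175 and 336–355; floor edge right lane row ~17) and the trailing edge (row 236). Next I'll measure the distance between them; it should end at 80 mm.

```bash
python3 - <<'E'
from h import *
p=dict(np.load("pics/wrist6.npz"))
g=cv2.cvtColor(p["color"],cv2.COLOR_RGB2LAB)
def rowedge(c,a,b,ch):
    v=g[a:b,c-1:c+2,ch].astype(float).mean(1);d=np.abs(np.diff(v));i=d.argmax()
    return a+(np.arange(len(d))[max(0,i-2):i+3]+.5)@d[max(0,i-2):i+3]/d[max(0,i-2):i+3].sum()
def m(cs,a,b,z):
    uv=[[c,rowedge(c,a,b,2)] for c in cs];return np.array(uv),plane(p,uv,z)
u,o=m([400,430,460,480],8,35,.060);print(u.tolist(),o.round(4).tolist())
u2,r=m([155,160,345],8,35,.065);print(u2.tolist(),r.round(4).tolist())
u3,t=m([200,210,250,270,310],225,248,.066);print(u3.tolist(),t.round(4).tolist())
th=np.radians(3.7);ey=np.array([np.sin(th),np.cos(th)])
for th in (2.8,3.7,4.):
    th=np.radians(th);ey=np.array([np.sin(th),np.cos(th)])
    print((o[:,:2]@ey).mean().round(4),(r[:,:2]@ey).mean().round(4),(t[:,:2]@ey).mean().round(4))
# scene: blank corners now
E
cat > s.py <<'E'
from m import *
import sys
k=sys.argv[1]
p=dict(np.load(f"pics/scene{k}.npz"))
for uv in blanks(p,"scene",out=f"pics/b{k}.png"):
    X=plane(p,uv,.066);print(X[:,:2].round(4).tolist(),np.linalg.norm(X-np.roll(X,-1,0),axis=1).round(4))
E
python3 s.py 6
```

```text
[[400.0, 14.883177570093459], [430.0, 15.537037037037038], [460.0, 17.226495726495727], [480.0, 17.97]] [[0.559, 0.126, 0.06], [0.5718, 0.1253, 0.06], [0.585, 0.1244, 0.06], [0.594, 0.124, 0.06]]
[[155.0, 13.648148148148149], [160.0, 13.5625], [345.0, 10.63265306122449]] [[0.4604, 0.1318, 0.065], [0.4624, 0.1316, 0.065], [0.5349, 0.1275, 0.065]]
[[200.0, 235.72018348623854], [210.0, 235.71929824561403], [250.0, 235.8177570093458], [270.0, 235.83636363636364], [310.0, 235.74324324324326]] [[0.4672, 0.0364, 0.066], [0.4719, 0.0361, 0.066], [0.4906, 0.0348, 0.066], [0.4999, 0.0341, 0.066], [0.5185, 0.0328, 0.066]]
0.153 0.1539 0.0587
0.1619 0.1614 0.0664
0.1649 0.1639 0.0689Traceback (most recent call last):
  File "s.py", line 5, in <module>
    for uv in blanks(p,"scene",out=f"pics/b{k}.png"):
              ~~~~~~^^^^^^^^^^^^^^^^^^^^^^^^^^^^^^^^
  File "m.py", line 13, in blanks
    c=c.copy();q=quad(c);cv2.polylines(vis,[np.round(q).astype(int).reshape(-1,1,2)],True,(0,0,255),1)
                 ~~~~^^^
  File "h.py", line 32, in quad
    vx,vy,x,y=cv2.fitLine(pts[m].astype(np.float32),cv2.DIST_HUBER,0,.01,.01).ravel()
              ~~~~~~~~~~~^^^^^^^^^^^^^^^^^^^^^^^^^^^^^^^^^^^^^^^^^^^^^^^^^^^^
cv2.error: OpenCV(4.12.0) /io/opencv/modules/imgproc/src/linefit.cpp:50: error: (-215:Assertion failed) count > 0 in function 'fitLine2D_wods'
```

Trailing edge to open end is 95 mm on both the floor and rib edges, so the overhang is 25 mm. It needs 15 mm more, slowly.

Call:
carry_out(
  series=[
    [[0.03,0,0,0,0,0,-0.5],[0.06,0,0,0,0,0,-0.5],[0.09,0,0,0,0,0,-0.5],[0.1,0,0,0,0,0,-0.5],[0.1,0,0,0,0,0,-0.5]],
  ],
)

```text
clock: 9.7
position: [0.4947, 0.0363, 0.1344]
tcp_rot: [0.731, 0.682, 0.0, -0.0]
ft_force: [0.5, 0.2, 0.3]
width: 0.248
```

Call:
carry_out(
  series=[
    [[-0.05,0,0,0,0,0,-0.5],[-0.12,0,0,0,0,0,-0.5],[-0.2,0,0,0,0,0,-0.5],[-0.2,0,0,0,0,0,-0.5]],
  ],
)

```text
clock: 10.2
position: [0.4924, 0.0049, 0.1344]
tcp_rot: [0.732, 0.681, -0.0, -0.0]
ft_force: [0.1, -0.3, 0.4]
width: 0.252
```

Call:
carry_out(
  series=[
    [[0,0,-0.1,0,0,0,-0.5],[0,0,-0.25,0,0,0,-0.5],[0,0,-0.4,0,0,0,-0.5],[0,0,-0.6,0,0,0,-0.5],[0,0,-0.6,0,0,0,-0.5]],
  ],
)

```text
clock: 10.82
position: [0.4942, 0.0061, 0.2266]
tcp_rot: [0.732, 0.682, 0.002, 0.002]
ft_force: [-0.6, -0.5, -0.1]
width: 0.248
```

```bash
python3 go.py 0.494 0.035 0.1346 3.7; python3 - <<'E'
from plant import ctrl
import cv2,numpy as np
for n in("wrist","side","scene"):
    p=ctrl.snapshot(n);np.savez(f"pics/{n}7.npz",**p);cv2.imwrite(f"pics/{n}7.png",p["color"][...,::-1])
    if n=="side":cv2.imwrite("pics/side7z.png",cv2.resize(p["color"][150:290,170:380,::-1],None,fx=3.5,fy=3.5,interpolation=cv2.INTER_CUBIC))
E
```

```text
t 10.825 pos [0.4942 0.0061 0.2266] F [-0.6 -0.5 -0.1] w 0.248
shift [ 0.192 -0.018  0.613] turn [ 0.005 -0.001 -0.006]
```

View pics/wrist7.png

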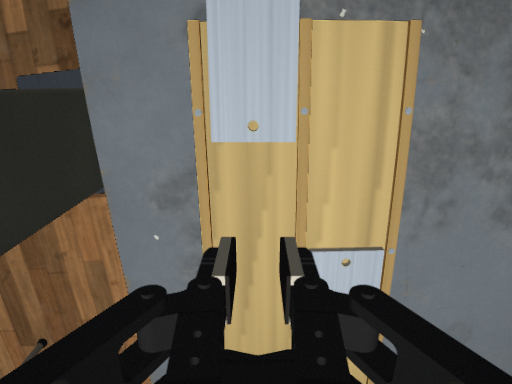

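View pics/scene7.png

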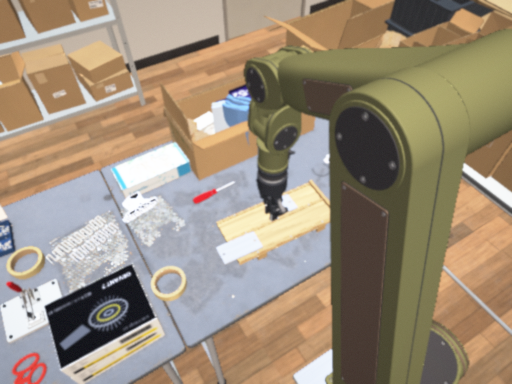

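View pics/side7z.png

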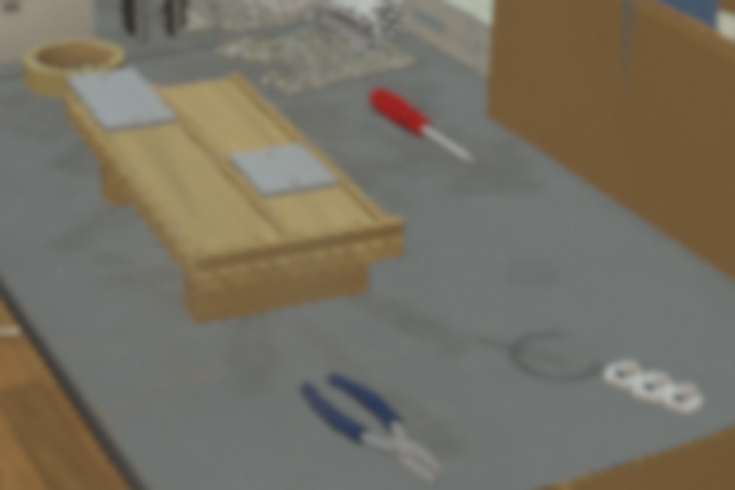

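The blank lies flat in its lane and overhangs the open end, with the wrist view showing the trailing edge at row 142 and the ledge end at about row 21. The short blank and the other objects look undisturbed. I'll measure the final overhang in two views.

```bash
python3 - <<'E'
from m import *
th=np.radians(3.7);ey=np.array([np.sin(th),np.cos(th)])
p=dict(np.load("pics/wrist7.npz"));b=cv2.cvtColor(p["color"],cv2.COLOR_RGB2LAB)[...,2].astype(float)
def re(c,a,e):
    d=np.abs(np.diff(b[a:e,c-1:c+2].mean(1)));i=d.argmax();s=slice(max(0,i-2),i+3);return a+(np.arange(len(d))[s]+.5)@d[s]/d[s].sum()
o=plane(p,[[c,re(c,12,35)] for c in (330,350,370,390)],.06)[:,:2]@ey
t=plane(p,[[c,re(c,132,152)] for c in (220,235,275,290)],.066)[:,:2]@ey
print("wrist trail->end",o.mean()-t.mean(),"overhang",.12-(o.mean()-t.mean()))
p=dict(np.load("pics/side7.npz"))
for uv in blanks(p,"side",out="pics/b7side.png"):
    X=plane(p,uv,.066);print("side",X[:,:2].round(4).tolist(),np.linalg.norm(X-np.roll(X,-1,0),axis=1).round(4))
E
cat > /dev/null; python3 - <<'E'
import cv2;a=cv2.imread("pics/scene7.png")[205:275,200:330];cv2.imwrite("pics/s7z.png",cv2.resize(a,None,fx=6,fy=6,interpolation=cv2.INTER_CUBIC))
E
```

```text
wrist trail->end 0.08128840326104164 overhang 0.038711596738958354Traceback (most recent call last):
  File "<stdin>", line 10, in <module>
  File "m.py", line 13, in blanks
    c=c.copy();q=quad(c);cv2.polylines(vis,[np.round(q).astype(int).reshape(-1,1,2)],True,(0,0,255),1)
                 ~~~~^^^
  File "h.py", line 32, in quad
    vx,vy,x,y=cv2.fitLine(pts[m].astype(np.float32),cv2.DIST_HUBER,0,.01,.01).ravel()
              ~~~~~~~~~~~^^^^^^^^^^^^^^^^^^^^^^^^^^^^^^^^^^^^^^^^^^^^^^^^^^^^
cv2.error: OpenCV(4.12.0) /io/opencv/modules/imgproc/src/linefit.cpp:50: error: (-215:Assertion failed) count > 0 in function 'fitLine2D_wods'
```

View pics/s7z.png

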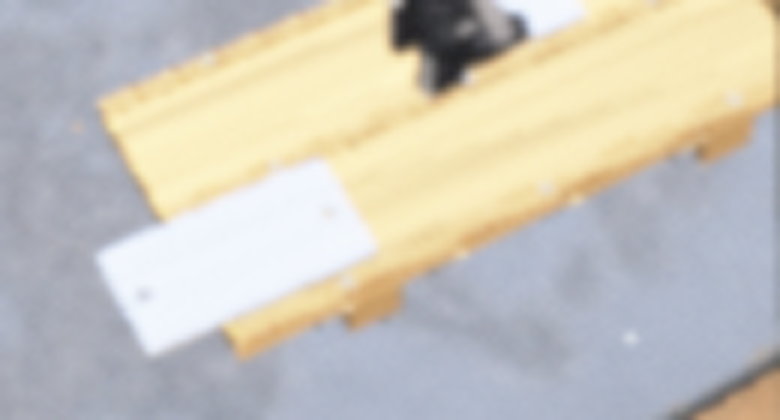

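```bash
python3 - <<'E'
from m import *
th=np.radians(3.7);ey=np.array([np.sin(th),np.cos(th)])
p=dict(np.load("pics/scene7.npz"))
f=lambda a,z:plane(p,np.array(a)/6+[200,205]-.42,z)[:,:2]@ey
l=f([[97,255],[150,357]],.066);t=f([[322,158],[376,245]],.066);e=f([[100,103],[238,357]],.063)
print("scene lead,trail,end",l.round(4),t.round(4),e.round(4),"overhang",l.mean()-e.mean(),"len",l.mean()-t.mean())
import m
m.ROI["side"]=(225,185,290,215)
for k in "07":
    q=dict(np.load(f"pics/side{k}.npz"));im=q["color"][185:212,232:270].astype(int);print(k,im.mean().round(2)) 
a=np.load("pics/side0.npz")["color"].astype(int);b=np.load("pics/side7.npz")["color"].astype(int)
for n,(x0,y0,x1,y1) in dict(short=(245,188,275,206),pliers=(250,252,300,290),link=(335,248,375,272),screw=(270,170,310,200)).items():print(n,np.abs(a-b)[y0:y1,x0:x1].mean().round(2))
a=np.load("pics/scene0.npz")["color"].astype(int);b=np.load("pics/scene7.npz")["color"].astype(int)
print("tape",np.abs(a-b)[262:305,145:192].mean(),"screw",np.abs(a-b)[175:208,188:238].mean())
E
```

```text
scene lead,trail,end [0.1987 0.1995] [0.0783 0.0787] [0.1605 0.163 ] overhang 0.03736360709774894 len 0.12061704692497704
0 141.39
7 134.92
short 5.71
pliers 5.06
link 5.5
screw 5.06
tape 29.860300181428336 screw 29.813535353535354
```

Overhang is 38.7 mm (wrist) and 37.4 mm (scene), against a target of 40. The side-view change over the short blank equals the background level, so it hasn't moved. Handing in.

```bash
python3 -c "
from plant import ctrl
print(ctrl.sense()['clock'],ctrl.hand_in())"
```

```text
the job is handed in; nothing more can be done
10.975 None
```

I pushed the longer blank along its lane until about a third of it sticks out past the open end, then lifted the fingers clear and handed in at about 11 s.

- **How it went:** I felt for the lane floor with the partly open fingertips (about 9 N, at the expected 60 mm height). I then pushed the blank about 160 mm from its trailing edge with the tips about 2 mm off the floor. The wrist force read under about 1 N after each push.
- **Overhang:** it measures 38.7 mm from the wrist view and 37.4 mm from hand-picked points in the scene view, against 40 mm for a third. Both are within calibration error, and the blank looks flat and straight in its lane.
- **Other things:** in the side view, the picture change over the short blank, pliers, linkage part and screwdriver was the same everywhere (about 5 to 6 levels), so they did not move.
- **Checks that failed or were weak:**
  - The automatic corner fit failed on the last side view, so I have no overhang figure from it.
  - The scene camera's brightness had shifted by about 30 levels, which made its picture comparison useless. I judged the tape unmoved by eye only.
  - The ledge's angle came out between 2.8° and 4° depending on the view. I used 3.7°.

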